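Wedge up the specimen stage to the touch gauge

TASK

Slide the touch gauge by its blue knob along its rail until it is fully home against the end stop, so that its red feeler hangs over the edge of the tilted black specimen stage. Then push the orange wedge, thin end first, under the stage's open edge until the stage rises to the mark, that is until it lightly presses the red spring feeler; stop before the feeler is driven to the end of its short travel, let go and leave the wedge there flat on the bench, holding the stage. Do not press or lift the stage with the robot itself, and leave the other things on the bench where they are.

Things in the scene. Friction and masses are not known exactly. Their poses are not given: they have to be found in the camera images.
- stand: Fixed grey stand of the stage, origin on the bench, z up. Hinge block of the stage at its +y end (y = 80 to 110 mm). On its +x side a beam 50 mm wide, 30 mm high with the gauge's rail, centre line at x = 107 mm, y = -190 to 110 mm. The -y end of the stage is open: nothing under or before it, the floor there is the bench. The wedge goes in along the stand's +y.
- plate: Black specimen stage, plate 144 mm (x) by 165 mm (y), 12 mm thick, 0.35 to 0.7 kg. Origin at mid-width on its hinge line, 34 mm above the bench, 80 mm in +y of the stand's origin; x along the hinge, y away from the open edge, z up from its face; top face 6 mm over the origin. Rests tilted 0.0625 rad down to its open (-y) edge and swings up freely.
- lip (a point): Lowest point, at mid-width, of the round steel lip (6 mm radius, 144 mm long) under the open edge of the stage, 160 mm from the hinge line; 10 mm above the bench at rest. It rises as the wedge goes in.
- lane (a point): Point on the bench straight below the lip at rest, 25 mm to the -x side of the stand's middle: a good line for the wedge runs along the stand's +y through this point. The feeler then stays 72 mm to the side of the wedge's middle line.
- knob (a point): Middle of the top of the upright blue knob (24 mm diameter, 32 mm tall, top 92 mm above the bench) on the carriage. A 12 mm wide arm leaves the carriage in the stand's -x direction at 48 to 58 mm above the bench. Grip it from above, fingers closing along the stand's y, TCP 10 mm below the knob's top.
- carriage: Carriage of the touch gauge on its rail, with knob, aluminium arm, blue sleeve and red feeler; origin under the middle of the knob, 30 mm above the bench, axes as the stand's. It slides along the stand's y at x = 107 mm: parked at y = -152 to -117 mm, home against the dark end stop at y = -62 mm. Friction 2.5 N; it stays where it is left.
- sleeve (a point): Top of the blue sleeve (18 mm diameter, 66 mm above the bench), over the red feeler, whose stem sticks out on top; over the stage 142 mm from its hinge line when the carriage is home. The feeler's tip is set anew each time 35 to 43 mm above the bench and not measured: find it by touch (stage top at rest: 31 mm). Spring plunger: yields from 4 N, moves up 2 mm, at its end at 10 N.
- wedge: Loose orange plastic wedge, 180 mm long, 40 mm wide, 0.22 kg; origin at the middle of its underside. It tapers towards its +x: 4 mm thick at the thin end (x = +90 mm), 40 mm at the thick end (x = -90 mm), slope 1 in 5. Friction keeps it where it is left under the stage. Gripped across its width 60 mm behind the origin (34 mm high there) it leaves room at all feeler heights.
- tape: Roll of amber tape, 104 mm diameter, 48 mm high; bystander, origin under its middle.
- jar: Amber jar with blue cap, 54 mm diameter, 85 mm high; bystander.
- dish: Round clear dish, 94 mm diameter, 19 mm high; bystander.
- slidebox: Grey slide box with white lid, 100 x 170 x 36 mm; bystander.
- driver: Screwdriver with blue handle, 170 mm long, lying; bystander.
- beaker: Glass beaker, 76 mm diameter, 90 mm high; bystander.
- loupe: Black eye loupe, 48 mm diameter, 36 mm high; bystander.

How it is judged (in metres and radians):
On the way, in this order (a step that is already met when the one before it is completed fails the run):
1. the gauge carriage is home against its end stop (y of knob in the frame of stand above -0.065 m), for 0.2 s.
2. the wedge carries the stage's open edge (contact force between wedge and plate above 0.6 N), for 0.2 s.
At the end, for the whole second after the job is handed in: The carriage is home (within 4 mm of its stop), the stage presses the red feeler with 1.5 to 9.7 N (touching, not driven to the end of its travel), the wedge carries the stage (over 1 N), flat on the bench (tilt below 0.05 rad, underside within 4 mm of the bench) and at rest (y of knob in the frame of stand above -0.066 m and contact force between plate and carriage between 1.5 and 9.7 N and contact force between wedge and plate above 1 N and angle between wedge's own z axis and vertical below 0.05 rad and height (world z) of wedge below 0.004 m and linear speed of wedge below 0.01 m/s).
It fails at once if the feeler is jammed hard (over 16 N) (contact force between plate and carriage above 16 N).
It fails at once if the robot itself presses or lifts the stage (over 4 N) (contact force between any of the fingers, the arm and plate above 4 N).
It fails at once if a bystander is shoved more than 30 mm (distance of any of tape, jar, dish, slidebox, driver, beaker, loupe from where it was at the start of the episode above 0.03 m).
It also fails if it takes over 72 s, if anything falls off the work surface, if the arm or the gripper's body presses on something with over 40 N, if the wrist force passes 120 N, or if a joint passes its speed limit or range.

ROBOT

A 7-joint arm with a two-finger parallel gripper is mounted at the origin on the work surface. World frame = base frame: x ahead of the robot, y to its left, z up, the work surface at z = 0. Lengths are in mm, angles in rad, forces in N, time in s.
With the tool pointing down it reaches from about 425 to 825 mm from the base axis. Payload 3.6 kg.
Tool frame: the origin (TCP) lies between the finger pads, 19 mm behind the fingertips; this is the grasp point; z points along the fingers, y is the line along which they close (so a half turn about z gives the same grasp; the last joint's range is limited). The gripper opens to 85 mm and grips with 20 to 120 N. Pads are 22 mm wide; open, the fingers measure 114 mm over their backs; the gripper's body (76 mm by 85 mm) begins 54 mm behind the grasp point. The pads swing forward as they close: fully open they stand 13 mm farther back than shut.
Start: joints at [1.075, 0.615, -0.013, 1.423, 0.008, 1.103, -0.04], TCP at [294.266, -579.544, 249.997] pointing down, gripper open.
Joint ranges: [-3.12, 3.12], [-0.3, 2.06], [-1.34, 1.32], [0.26, 2.42], [-1.36, 4.5], [0.01, 1.98], [-2.84, 2.84]. Speed limits (rad/s): [2.79, 2.79, 3.14, 3.14, 3.14, 3.14, 3.14].

INTERFACE

Orientations are given as a rotation vector (axis times angle).
In Python, from rig import env, optics, readout gives the robot as it stands (env), with the cameras (optics) and the readings (readout).
- The arm moves only by the shell command python3 inch.py 'ROWS' [OPENING] [FORCE]. ROWS is a JSON list of rows, 1 to 8 of them, each of 6 numbers: dx, dy, dz in fractions of the full range, 1 being 800 mm, then a rotation vector rx, ry, rz in fractions of the full range, 1 being pi rad; each row shifts and turns the commanded pose from where the row before left it, along the tool's axes as they then stand; what a row does not reach is not made up. A row lasts 1/10 s, in which the tool goes at most 50 mm and 0.15 rad, less where a joint would pass 70% of its speed; a pose out of reach is approached as far as the arm can. OPENING is the finger opening in mm, set as the command begins (- or left out keeps the last). The fingers move at their own pace and stop on an object; FORCE is the grip in N (left out, the last holds). Time passes only in rows, so rows that do not move let the fingers close. It prints the time, the measured TCP pose, the force, the opening and the grip force at its end. A shift or turn number past 1, either way, is cut back to 1. Input that does not fit is refused with a message, and nothing moves.
- readout.get_state(): the state, without advancing time (a new reading comes with each control period).
- optics.read_camera(name): name is "side" or "top" or "wrist"; returns a dict with "pixels" (420x560x3 uint8, blue, green, red), "fx", "fy", "cx", "cy" (pixels), "rvec" (rotation vector, rad) and "tvec" (3), from world to camera coordinates, as OpenCV has them. Camera axes: x right, y down, z forward; pixel columns grow to the right and rows downward; lengths in mm; the calibration is good to about 2 mm. A picture is of the moment at which its call begins. There is no depth.
- env.job_done(): hands the job in; it is judged then, once.
The state is a dict: "clock": time; "joint_positions": joint angles; "joint_velocities": joint speeds; "joint_torque": joint torques, N m; "position": TCP position; "eef_rot": TCP orientation; "force": force on the tool from outside, world axes, zero at the start; "moment": the same for the moment, N m; "opening": finger opening in mm; "gripper_force": force on a finger pad.
Only numpy, scipy, OpenCV 4.12 (cv2) and the standard library are available. Lean on these libraries where they do the work, as an engineer would, in place of code of your own. Each camera call takes 0.05 s, during which the arm holds its last target. There are 200 camera calls.

## Working session

There is one attempt and no reset: what is moved stays moved. The work goes in short steps, Python scripts to look and compute and a shell command to move; the robot and the scene stay as the last step left them, time stands still between calls to the robot, and variables do not carry over. Pictures are saved under pics/ and viewed, at most 10 in all, crops included, and the job is handed in when it is done.

```bash
ls; mkdir -p pics; cat > h.py <<'E'
import numpy as np, cv2
from rig import env, optics, readout
def cam(n):
    c=optics.read_camera(n); c['R']=cv2.Rodrigues(np.array(c['rvec'],float))[0]; c['t']=np.array(c['tvec'],float); return c
def ray(c,u,v):
    d=c['R'].T@np.array([(u-c['cx'])/c['fx'],(v-c['cy'])/c['fy'],1]); return -c['R'].T@c['t'],d
def onz(c,u,v,z):
    o,d=ray(c,u,v); return o+d*(z-o[2])/d[2]
def proj(c,p):
    q=c['R']@np.array(p,float)+c['t']; return q[0]/q[2]*c['fx']+c['cx'],q[1]/q[2]*c['fy']+c['cy']
def blobs(c,lo,hi,amin=30):
    m=cv2.inRange(cv2.cvtColor(c['pixels'],cv2.COLOR_BGR2HSV),lo,hi)
    cs,_=cv2.findContours(m,cv2.RETR_EXTERNAL,cv2.CHAIN_APPROX_NONE)
    return sorted([k for k in cs if cv2.contourArea(k)>amin],key=cv2.contourArea,reverse=True)
E
python3 - <<'E'
from h import *
for n in('top','side'):
    c=cam(n); cv2.imwrite(f'pics/{n}0.png',c['pixels']); print(n,c['fx'],-c['R'].T@c['t'])
    for nm,lo,hi in(('or',(5,150,100),(18,255,255)),('bl',(100,120,50),(130,255,255)),('red',(0,150,80),(4,255,255))):
        for k in blobs(c,lo,hi)[:6]: print(nm,cv2.contourArea(k),cv2.minAreaRect(k))
print(readout.get_state())
E
```

```text
inch.py
pics
rig.py
top 502.1222639974976 [ 465.45042157   37.00988832 1287.87958591]
or 997.5 ((441.5718688964844, 241.27239990234375), (14.680802345275879, 74.58496856689453), 84.68545532226562)
bl 5692.5 ((119.99998474121094, 117.99998474121094), (97.99998474121094, 61.99999237060547), 0.0)
bl 4092.5 ((430.09600830078125, 114.72737884521484), (55.37617492675781, 79.705810546875), 79.91940307617188)
bl 733.0 ((13.094059944152832, 393.94061279296875), (48.65732192993164, 19.502729415893555), 84.2894058227539)
bl 415.5 ((6.461541175842285, 290.69232177734375), (30.508512496948242, 22.18800926208496), 56.3099365234375)
bl 246.5 ((388.0, 155.5), (17.0, 18.0), 90.0)
bl 201.0 ((246.0, 155.0), (8.0, 30.0), 90.0)
side 402.2545372427094 [287.67987712 564.86033518 790.92754255]
or 572.0 ((376.50445556640625, 142.76422119140625), (13.16092586517334, 49.395652770996094), 27.645973205566406)
or 31.0 ((434.5, 91.5), (5.0, 9.0), 90.0)
bl 9682.5 ((78.50001525878906, 291.0000305175781), (82.73149108886719, 136.4716033935547), 45.0)
bl 1584.0 ((279.4706115722656, 109.6176528930664), (56.025726318359
[... 153 characters left out ...]
positions': array([ 1.07453381,  0.61582959, -0.01261764,  1.42472826,  0.00810852,
        1.10338466, -0.04040226]), 'joint_velocities': array([ 0.0006234 , -0.00321286,  0.00178651, -0.00365984, -0.00133043,
        0.00016952, -0.00013061]), 'joint_torque': array([ 1.46314622e-03, -4.70381856e+01,  2.60413494e-01, -1.71570987e+01,
        1.00701119e-02,  5.84894922e-03,  1.87591809e-05]), 'position': array([ 293.96156246, -579.01947174,  248.95276582]), 'eef_rot': array([-3.05313898e+00, -7.30720136e-01,  8.93457967e-04]), 'force': array([ 0.30568378, -0.46028877,  0.04121091]), 'moment': array([-0.05298414,  0.01222249,  0.00324817]), 'gripper_force': 0.0, 'opening': 85.76323873034372}
```

View pics/top0.png

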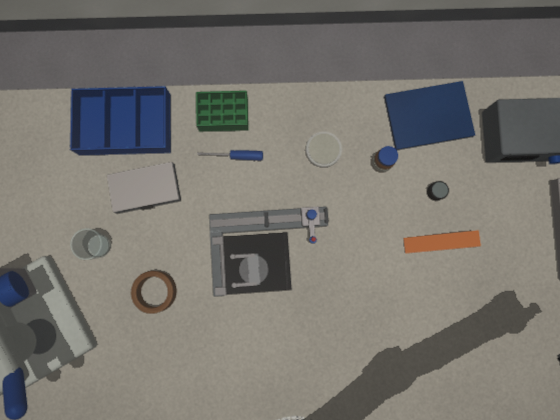

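View pics/side0.png

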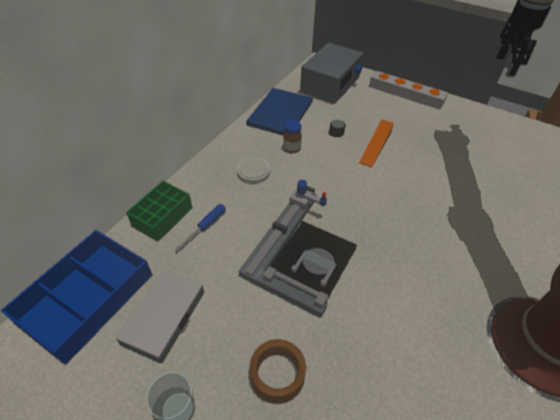

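The top view shows the rail from (210,220) to (327,215), the knob at (311,215), the black stage around (257,263) and the wedge at (442,242). The side view shows the same things. Next I'll enlarge the stand and wedge areas.

```bash
python3 - <<'E'
import cv2,numpy as np
t=cv2.imread('pics/top0.png'); s=cv2.imread('pics/side0.png')
a=cv2.resize(t[195:305,200:340],None,fx=5,fy=5,interpolation=cv2.INTER_CUBIC)
cv2.imwrite('pics/a.png',a)
b=cv2.resize(t[222:262,395:490],None,fx=5,fy=5,interpolation=cv2.INTER_CUBIC)
d=cv2.resize(s[112:177,350:405],None,fx=5,fy=5,interpolation=cv2.INTER_CUBIC)
o=np.zeros((530,760,3),np.uint8); o[:200,:475]=b; o[:325,480:755]=d; cv2.imwrite('pics/b.png',o)
E
```

```text
(no output)
```

View pics/a.png

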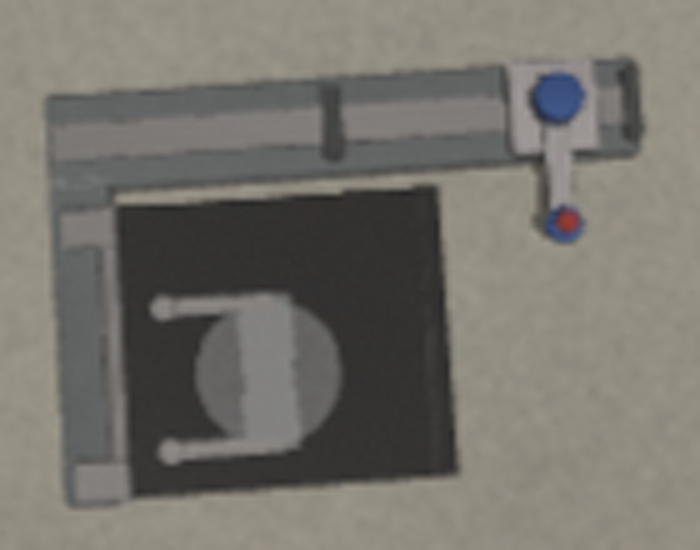

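View pics/b.png

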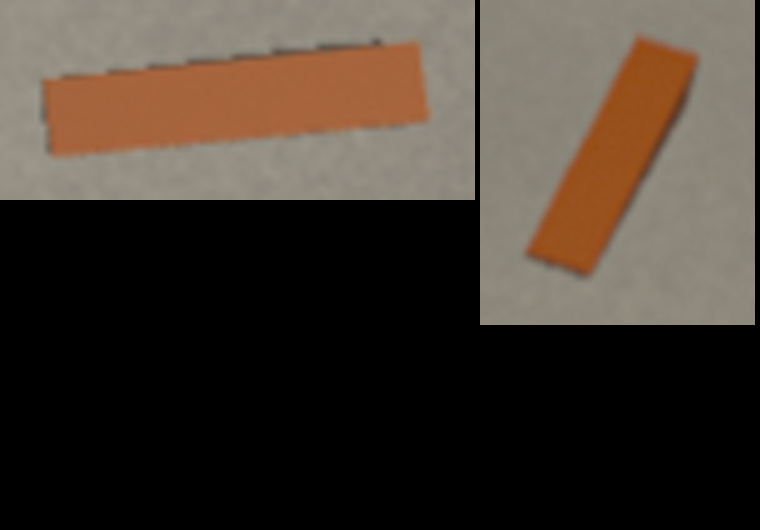

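Crop a: the beam's corners are at (48,97), (632,60) and (638,155), the knob top is at (559,97), and the stage's open corners are at (436,187) and (457,472). Crop b: the wedge's thick end is the right-hand one, because its shadow and side face are largest there. Its thin end already points at the stage.

```bash
python3 - <<'E'
from h import *
c=cam('top'); s=cam('side')
f=lambda U,V,z:onz(c,(U+.5)/5-.5+200,(V+.5)/5-.5+195,z)
P={'bl':f(48,97,30),'br':f(632,62,30),'br2':f(638,155,30),'knob':f(559,97,92),'e1':f(436,187,31),'e2':f(457,472,31),'sl':f(565,224,68)}
for k,v in P.items(): print(k,v.round(1))
# fit stand pose from correspondences
L={'bl':(132,110),'br':(132,-190),'br2':(82,-190),'e1':(72,-84.5),'e2':(-72,-84.5)}
A=np.array([L[k] for k in L],float); B=np.array([P[k][:2] for k in L])
a=A-A.mean(0); b=B-B.mean(0); U,S,V=np.linalg.svd(a.T@b); R=(U@V).T; t=B.mean(0)-R@A.mean(0)
th=np.arctan2(R[1,0],R[0,0]); print('th',th,'t',t,'res',(B-(A@R.T+t)).round(1))
for k in('knob','sl'): print(k,(R.T@(P[k][:2]-t)).round(1))
lane=t+R@[-25,-80]; print('lane',lane)
g=lambda U,V,z:onz(c,(U+.5)/5-.5+395,(V+.5)/5-.5+222,z)
W=[g(42,79,4),g(52,157,4),g(418,40,40),g(430,121,40)]
for w in W: print('w',w.round(1),(R.T@(w[:2]-t)).round(1))
thin=(W[0]+W[1])/2; thk=(W[2]+W[3])/2; d=thin-thk; print('wedge',(thin+thk)/2,np.arctan2(d[1],d[0]),np.linalg.norm(d[:2]))
# triangulate knob & check with side view
k2=min(blobs(s,(100,120,50),(130,255,255),15),key=lambda k:np.hypot(*(np.array(cv2.minAreaRect(k)[0])-[302,187]))); (u,v)=k2[k2[:,0,1].argmin()][0]; print('knob side top px',u,v,cv2.boundingRect(k2),'proj',proj(s,P['knob']))
st=readout.get_state(); print(cv2.Rodrigues(st['eef_rot'])[0].round(3))
E
```

```text
bl [612.2 198.5  30. ]
br [621.9 -96.5  30. ]
br2 [574.7 -97.7  30. ]
knob [598.2 -54.3  92. ]
e1 [561.3   4.4  31. ]
e2 [419.6  -1.7  31. ]
sl [538.7 -56.8  68. ]
th 0.039048682261920514 t [485.36719105  86.42211357] res [[-0.8 -3. ]
 [-2.8  1.8]
 [-0.   2.5]
 [ 0.7 -0.4]
 [ 2.9 -0.9]]
knob [ 107.3 -145. ]
sl [  47.7 -145.2]
lane [463.50934938   5.50712881]
w [ 541.3 -293.3    4. ] [  41.1 -381.7]
w [ 501.4 -296.2    4. ] [   1.1 -382.9]
w [ 553.5 -472.8   40. ] [  46.2 -561.4]
w [ 513.  -475.7   40. ] [   5.7 -562.8]
wedge [ 527.28162873 -384.49618648   22.        ] 1.636912870942385 179.88611028280613
knob side top px 299 181 (298, 181, 8, 6) proj (np.float64(301.5693005578507), np.float64(183.375663553614))
[[ 0.892  0.453 -0.001]
 [ 0.453 -0.892  0.001]
 [ 0.    -0.002 -1.   ]]
```

The manual's scale: shifts go in shares of 800 mm and turns go in shares of pi rad. Converting my numbers, -32 mm is -0.04, 20 mm is 0.025, 0.145 rad is 0.0462.

```bash
python3 inch.py '[[0,0,0,0,0,0.0462],[0,0,0,0,0,0.0462],[0,0,0,0,0,0.0446],[0.025,-0.04,0,0,0,0],[0.025,-0.04,0,0,0,0],[0.025,-0.04,0,0,0,0],[0.025,-0.04,0,0,0,0],[0.025,-0.04,0,0,0,0]]' 60; python3 inch.py '[[0.025,-0.04,0,0,0,0],[0.025,-0.04,0,0,0,0],[0.025,-0.04,0,0,0,0],[0.025,-0.04,0,0,0,0],[0.025,-0.04,0,0,0,0],[0.025,-0.04,0,0,0,0],[0.025,-0.04,0,0,0,0],[0,0,0,0,0,0]]'
cat >> h.py <<'E'
def to(x,y,z,yaw=None):
    s=readout.get_state(); R=cv2.Rodrigues(s['eef_rot'])[0]; p=s['position']; w=np.arctan2(R[1,0],R[0,0])
    print('pos',p.round(1),'yaw',round(w,4),'tilt',R[:2,2].round(4),'tool d',(R.T@(np.array([x,y,z])-p)).round(1),'F',np.round(s['force'],1),'op',round(s['opening'],1),'t',s['clock'], '' if yaw is None else ('rz',round(w-yaw,3)))
E
python3 -c "
from h import *
to(598,-54.3,82,.041)"
```

```text
clock: 1.0
position: [388.4, -414.2, 249.9]
eef_rot: [-3.141, -0.063, 0.0]
force: [0.3, 0.4, -0.5]
opening: 60.4
gripper_force: 0.0
clock: 1.8
position: [522.0, -178.7, 249.8]
eef_rot: [-3.135, -0.081, -0.003]
force: [0.7, 0.9, -0.4]
opening: 60.1
gripper_force: 0.0
pos [ 522.  -178.7  249.8] yaw 0.0515 tilt [0.002  0.0051] tool d [  81.9 -119.5  168.5] F [ 0.7  0.9 -0.4] op 60.1 t 1.8 ('rz', np.float64(0.011))
```

In the tool's units: -40 mm is -0.05, 30 mm is 0.0375, 0.01 rad is 0.0032.

```bash
python3 inch.py '[[0.0338,-0.05,0,0,0,0.0032],[0.0338,-0.05,0,0,0,0],[0.035,-0.05,0,0,0,0],[0,0,0.0375,0,0,0],[0,0,0.0375,0,0,0],[0,0,0,0,0,0]]'; python3 - <<'E'
from h import *
to(598,-54.3,82,.041)
c=cam('wrist'); cv2.imwrite('pics/w1.png',c['pixels'])
for k in blobs(c,(100,120,50),(130,255,255))[:5]:
    (u,v),r=cv2.minEnclosingCircle(k); print(u,v,r,onz(c,u,v,92).round(1))
print(proj(c,(598,-54,92)))
E
```

```text
clock: 2.4
position: [593.5, -63.6, 185.8]
eef_rot: [-3.141, -0.047, 0.016]
force: [-1.4, 0.3, -1.1]
opening: 60.1
gripper_force: 0.0
pos [593.5 -63.6 185.8] yaw 0.03 tilt [-0.0103  0.0003] tool d [  5.8  -9.1 103.7] F [-1.4  0.3 -1.1] op 60.1 t 2.4 ('rz', np.float64(-0.011))
543.0 27.0 31.384809494018555 [ 729.  -228.6   92. ]
270.4945373535156 205.52732849121094 18.534013748168945 [603.6 -57.1  92. ]
101.0 1.0 43.01172637939453 [734.7  51.9  92. ]
272.0 259.5 11.011457443237305 [557.1 -59.3  92. ]
(np.float64(266.4017713748562), np.float64(212.23663516161673))
```

View pics/w1.png

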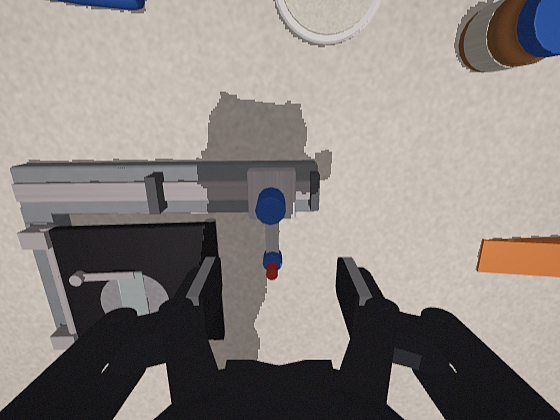

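The wrist view has the knob at (270,206), with its top at about (270,211), which gives roughly (598,-56) and agrees with the top view. The fingers straddle it well, so I'll go down and grip.

In the tool's units: 25 mm is 0.0313, -7.5 mm is -0.0094.

```bash
python3 inch.py '[[0.0069,-0.0094,0.0188,0,0,0],[0,0,0.0313,0,0,0],[0,0,0.0313,0,0,0],[0,0,0.0313,0,0,0],[0,0,0.015,0,0,0],[0,0,0,0,0,0]]';python3 inch.py '[[0,0,0,0,0,-0.0032],[0,0,0,0,0,0],[0,0,0,0,0,0],[0,0,0,0,0,0],[0,0,0,0,0,0]]' 15 30;  python3 -c "
from h import *
to(598,-56,82,.041)"
```

```text
clock: 3.05
position: [601.6, -55.8, 87.0]
eef_rot: [-3.141, -0.047, 0.003]
force: [-1.0, 0.3, -0.1]
opening: 59.8
gripper_force: 0.0
clock: 3.55
position: [603.2, -56.1, 89.7]
eef_rot: [3.141, 0.062, 0.005]
force: [-1.0, 0.3, 5.8]
opening: 22.8
gripper_force: 29.5
pos [603.2 -56.1  89.7] yaw 0.0397 tilt [ 0.0032 -0.0002] tool d [-5.2 -0.4  7.7] F [-1.   0.3  5.8] op 22.8 t 3.55 ('rz', np.float64(-0.001))
```

In the tool's units: -9 mm is -0.0113.

```bash
python3 inch.py '[[0,-0.0113,0,0,0,0],[0,-0.0113,0,0,0,0],[0,-0.0113,0,0,0,0],[0,-0.0113,0,0,0,0],[0,-0.0113,0,0,0,0],[0,-0.0113,0,0,0,0],[0,-0.0113,0,0,0,0],[0,-0.0113,0,0,0,0]]' - 40;python3 inch.py '[[0,-0.0038,0,0,0,0],[0,-0.0038,0,0,0,0],[0,-0.0038,0,0,0,0],[0,0,0,0,0,0]]'
```

```text
clock: 4.35
position: [600.4, 14.1, 89.7]
eef_rot: [3.138, 0.06, 0.005]
force: [-0.6, -3.1, 5.9]
opening: 22.6
gripper_force: 39.1
clock: 4.75
position: [600.0, 24.0, 89.8]
eef_rot: [3.14, 0.062, 0.005]
force: [-1.4, -0.4, 7.1]
opening: 22.6
gripper_force: 39.1
```

In the tool's units: -2 mm is -0.0025.

```bash
python3 inch.py '[[0,-0.0025,0,0,0,0],[0,-0.0025,0,0,0,0],[0,-0.0025,0,0,0,0],[0,-0.0025,0,0,0,0],[0,0,0,0,0,0]]'
```

```text
clock: 5.25
position: [599.9, 27.0, 89.7]
eef_rot: [3.134, 0.057, 0.005]
force: [0.0, -7.8, 5.9]
opening: 22.5
gripper_force: 39.2
```

In the tool's units: -1.5 mm is -0.0019.

```bash
python3 inch.py '[[0,-0.0019,0,0,0,0],[0,0,0,0,0,0],[0,0,0,0,0,0]]'; python3 inch.py '[[0,0.0013,0,0,0,0],[0,0,0,0,0,0],[0,0,0,0,0,0]]' 60; python3 inch.py '[[0,0,-0.0375,0,0,0],[0,0,-0.0438,0,0,0],[0,0,-0.0438,0,0,0],[0,0,-0.0375,0,0,0],[0,0,0,0,0,0]]'; python3 - <<'E'
from h import *
to(527,-385,180)
c=cam('top'); s=cam('side')
cv2.imwrite('pics/top1.png',c['pixels'])
for k in blobs(c,(100,120,50),(130,255,255),10): 
    (u,v),r=cv2.minEnclosingCircle(k)
    if 200<u<340 and v>180: print('blue',u,v,r,onz(c,u,v,92).round(1),onz(c,u,v,66).round(1))
for k in blobs(c,(5,150,60),(20,255,255),10)[:2]: print('or',cv2.contourArea(k),cv2.minAreaRect(k),cv2.boxPoints(cv2.minAreaRect(k)))
E
```

```text
clock: 5.55
position: [599.9, 27.0, 89.7]
eef_rot: [3.132, 0.056, 0.005]
force: [0.5, -8.4, 6.3]
opening: 22.7
gripper_force: 39.3
clock: 5.85
position: [598.2, 34.6, 87.9]
eef_rot: [-3.14, -0.064, 0.001]
force: [-1.4, 1.4, 0.1]
opening: 59.8
gripper_force: 0.0
clock: 6.35
position: [601.2, 34.7, 222.9]
eef_rot: [-3.139, -0.065, -0.016]
force: [0.6, 0.8, 1.1]
opening: 60.0
gripper_force: 0.0
pos [601.2  34.7 222.9] yaw 0.0412 tilt [0.0101 0.0018] tool d [-91.9 416.3  41.4] F [0.6 0.8 1.1] op 60.0 t 6.35 
or 998.5 ((441.61798095703125, 241.2681121826172), (14.680802345275879, 74.6775894165039), 84.68545532226562) [[403.7598  237.41771]
 [478.11636 230.50081]
 [479.47617 245.11852]
 [405.1196  252.03542]]
```

In the tool's units: 46 mm is 0.0575, 45 mm is 0.0563, -0.14 rad is -0.0446.

```bash
python3 inch.py '[[-0.0175,0.0563,0,0,0,-0.0446],[-0.01,0.0575,0,0,0,-0.0446],[0,0.05,0,0,0,-0.0446]]' 70; python3 - <<'E'
from h import *
to(531.2,-444.4,80,1.637); to(531.2,-444.4,80,-1.505); print(readout.get_state()['joint_positions'].round(2))
E
```

```text
clock: 6.75
position: [596.6, -98.7, 216.1]
eef_rot: [-3.056, -0.724, 0.009]
force: [0.3, -0.7, -0.1]
opening: 69.8
gripper_force: 0.0
pos [596.6 -98.7 216.1] yaw 0.4654 tilt [-0.0058 -0.0004] tool d [-212.9  279.9  136.6] F [ 0.3 -0.7 -0.1] op 69.8 t 6.75 ('rz', np.float64(-1.172))
pos [596.6 -98.7 216.1] yaw 0.4654 tilt [-0.0058 -0.0004] tool d [-212.9  279.9  136.6] F [ 0.3 -0.7 -0.1] op 69.8 t 6.75 ('rz', np.float64(1.97))
[ 0.16  0.58 -0.05  1.6   0.03  0.97 -1.01]
```

In the tool's units: -0.146 rad is -0.0465.

```bash
python3 inch.py '[[0,0,0,0,0,-0.0465],[0,0,0,0,0,-0.0465],[0,0,0,0,0,-0.0465],[0,0,0,0,0,-0.0465],[0,0,0,0,0,-0.0465],[0,0,0,0,0,-0.0465],[0,0,0,0,0,-0.0465],[0,0,0,0,0,-0.0465]]'; python3 -c "
from h import *
to(531.2,-444.4,130,1.637)"
```

```text
clock: 7.55
position: [598.0, -96.1, 215.8]
eef_rot: [-2.146, -2.289, 0.003]
force: [-0.6, -0.1, -1.7]
opening: 70.1
gripper_force: 0.0
pos [598.  -96.1 215.8] yaw 1.6349 tilt [-0.0043  0.0014] tool d [-343.5  -88.7   85.6] F [-0.6 -0.1 -1.7] op 70.1 t 7.55 ('rz', np.float64(-0.002))
```

```bash
python3 inch.py '[[-0.0538,-0.0138,0,0,0,0],[-0.0538,-0.0138,0,0,0,0],[-0.0538,-0.0138,0.0063,0,0,0],[-0.0538,-0.0138,0.0125,0,0,0],[-0.0538,-0.0138,0.025,0,0,0],[-0.0538,-0.0138,0.025,0,0,0],[-0.0538,-0.0138,0.025,0,0,0],[-0.05,-0.0138,0.0125,0,0,0]]'; python3 inch.py '[[0,0,0,0,0,0],[0,0,0,0,0,0]]'; python3 - <<'E'
from h import *
to(531.2,-444.4,26,1.637)
c=cam('wrist'); cv2.imwrite('pics/w2.png',c['pixels'])
for P in ((531.2,-444.4,34),(521.3,-294.7,4),(541.3,-293.3,4),(501.4,-296.2,4),(553.5,-472.8,40),(513,-475.7,40)): print(np.round(proj(c,P)))
E
```

```text
clock: 8.35
position: [528.3, -442.6, 128.3]
eef_rot: [-2.152, -2.279, 0.001]
force: [1.5, -0.1, 0.1]
opening: 69.8
gripper_force: 0.0
clock: 8.55
position: [529.0, -442.3, 130.0]
eef_rot: [-2.156, -2.278, -0.0]
force: [0.5, 0.2, 0.5]
opening: 70.1
gripper_force: 0.0
pos [ 529.  -442.3  130. ] yaw 1.6255 tilt [-0.0035  0.0036] tool d [ -2.6   2.4 104. ] F [0.5 0.2 0.5] op 70.1 t 8.55 ('rz', np.float64(-0.012))
[281. 221.]
[280.  15.]
[307.  14.]
[252.  15.]
[307. 258.]
[257. 259.]
```

View pics/w2.png

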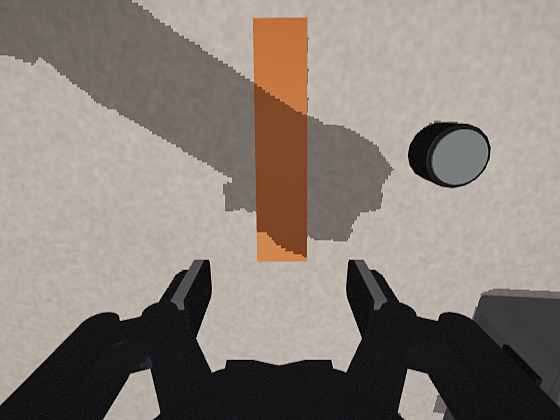

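The wrist view shows the wedge's thin end at row 18 and its thick end at row 262, columns 253–307. That matches my estimate, so I'll go down and grip.

In the tool's units: 25 mm is 0.0313, 20 mm is 0.025, -0.011 rad is -0.0035.

```bash
python3 inch.py '[[-0.0031,0.0031,0.0313,0,0,-0.0035],[0,0,0.0313,0,0,0],[0,0,0.0313,0,0,0],[0,0,0.025,0,0,0],[0,0,0.0113,0,0,0],[0,0,0,0,0,0],[0,0,0,0,0,0]]'; python3 -c "
from h import *
to(531.2,-444.4,26,1.637)"
```

```text
clock: 9.3
position: [534.7, -443.8, 30.1]
eef_rot: [2.142, 2.296, 0.002]
force: [-0.3, 0.4, 0.8]
opening: 70.0
gripper_force: 0.0
pos [ 534.7 -443.8   30.1] yaw 1.6403 tilt [ 0.0018 -0.0002] tool d [-0.3 -3.6  4.1] F [-0.3  0.4  0.8] op 70.0 t 9.3 ('rz', np.float64(0.003))
```

In the tool's units: -3 mm is -0.0038.

```bash
python3 inch.py '[[0,-0.0038,0.0038,0,0,0],[0,0,0,0,0,0]]' 70;  python3 inch.py '[[0,0,0,0,0,0],[0,0,0,0,0,0],[0,0,0,0,0,0],[0,0,0,0,0,0]]' 34 40; python3 - <<'E'
from h import *
to(531.2,-444.4,26,1.612)
c=cam('top')
for k in blobs(c,(100,120,50),(130,255,255),10): 
    (u,v),r=cv2.minEnclosingCircle(k)
    if 230<u<340 and v>180: print('blue',u,v,r,onz(c,u,v,92).round(1),onz(c,u,v,66).round(1))
for k in blobs(c,(0,140,60),(20,255,255),5): 
    (u,v),r=cv2.minEnclosingCircle(k)
    if 260<u<420 : print('or/red',cv2.contourArea(k),u,v,onz(c,u,v,70).round(1),cv2.boundingRect(k))
cv2.imwrite('pics/t3.png',cv2.resize(c['pixels'][195:305,200:340],None,fx=5,fy=5,interpolation=cv2.INTER_CUBIC))
E
```

```text
clock: 9.5
position: [530.2, -445.2, 26.8]
eef_rot: [2.144, 2.295, -0.001]
force: [-0.0, -0.2, -0.5]
opening: 69.8
gripper_force: 0.0
clock: 9.9
position: [530.9, -445.0, 26.7]
eef_rot: [2.144, 2.295, 0.0]
force: [-0.2, 0.1, 3.0]
opening: 39.4
gripper_force: 42.4
pos [ 530.9 -445.    26.7] yaw 1.6387 tilt [ 0.001  -0.0007] tool d [0.6 0.4 0.7] F [-0.2  0.1  3. ] op 39.4 t 9.9 ('rz', np.float64(0.027))
blue 276.868408203125 216.23684692382812 4.325028419494629 [595.1  28.6  92. ] [597.9  28.4  66. ]
```

View pics/t3.png

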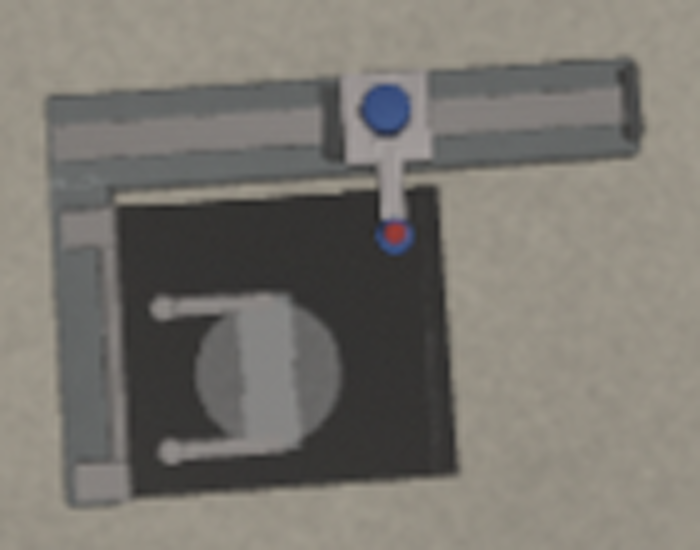

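The carriage sits against the dark stop: knob at (387,108), stop at (333,120), and the red feeler over the stage at (395,233). It is home. I'll now bring the wedge to just in front of the lane.

In the tool's units: 28 mm is 0.035, 12 mm is 0.015, 0.01 rad is 0.0032.

```bash
python3 inch.py '[[0.015,-0.0038,0,0,0,0.0032],[0.035,-0.0063,0,0,0,0.0029],[0.035,-0.0063,0,0,0,0.0029],[0.035,-0.0063,0,0,0,0],[0.035,-0.0063,0,0,0,0],[0.035,-0.0063,0,0,0,0],[0.035,-0.0063,0,0,0,0],[0.035,-0.0063,0,0,0,0]]' - 60;  python3 inch.py '[[0.035,-0.0063,0,0,0,0],[0.035,-0.0063,0,0,0,0],[0.0125,-0.0038,0,0,0,0],[0,0,0,0,0,0],[0,0,0,0,0,0]]'; python3 - <<'E'
from h import *
to(471.1,-164.1,26,1.610)
c=cam('top')
for k in blobs(c,(5,150,60),(20,255,255),10)[:2]:
    b=cv2.boxPoints(cv2.minAreaRect(k)); print(cv2.minAreaRect(k)); print([onz(c,*p,4 if p[0]<np.mean(b[:,0]) else 40).round(1)[:2] for p in b])
E
```

```text
clock: 10.75
position: [483.7, -239.2, 26.7]
eef_rot: [2.175, 2.262, 0.0]
force: [1.3, -0.9, 2.0]
opening: 38.8
gripper_force: 60.5
clock: 11.25
position: [467.9, -171.5, 26.6]
eef_rot: [-2.174, -2.267, -0.003]
force: [-1.2, 4.9, 8.3]
opening: 39.0
gripper_force: 61.5
pos [ 467.9 -171.5   26.6] yaw 1.6128 tilt [0.0005 0.0021] tool d [7.2 3.5 0.6] F [-1.2  4.9  8.3] op 39.0 t 11.25 ('rz', np.float64(0.003))
((324.0008850097656, 269.5121765136719), (14.741079330444336, 51.204566955566406), 85.8150863647461)
[array([481. , -22.1]), array([ 486.2, -147.2]), array([ 450.1, -148.2]), array([443.8, -23.7])]
```

In the tool's units: 10 mm is 0.0125, 8 mm is 0.01, 0.002 rad is 0.0006.

```bash
python3 inch.py '[[0.01,0.0038,-0.0009,0,0,0.0006],[0.0125,0,0,0,0,0],[0.0125,0,0,0,0,0],[0.0125,0,0,0,0,0],[0.01,0,0,0,0,0],[0,0,0,0,0,0]]'; python3 inch.py '[[0.0038,0,0,0,0,0],[0.0038,0,0,0,0,0]]';python3 inch.py '[[0.0038,0,0,0,0,0],[0.0038,0,0,0,0,0]]';python3 inch.py '[[0.0038,0,0,0,0,0],[0.0038,0,0,0,0,0]]'
```

```text
clock: 11.9
position: [468.5, -124.7, 26.6]
eef_rot: [-2.174, -2.266, -0.001]
force: [0.6, 1.8, 0.9]
opening: 38.6
gripper_force: 60.8
clock: 12.1
position: [468.3, -121.6, 26.6]
eef_rot: [2.18, 2.262, -0.001]
force: [-0.2, -1.3, 0.6]
opening: 39.2
gripper_force: 60.6
clock: 12.3
position: [468.0, -115.3, 26.6]
eef_rot: [-2.18, -2.262, 0.0]
force: [-0.9, -1.0, -0.2]
opening: 38.8
gripper_force: 60.6
clock: 12.5
position: [467.8, -110.4, 26.7]
eef_rot: [2.18, 2.261, -0.002]
force: [0.2, -3.3, -1.3]
opening: 39.0
gripper_force: 60.4
```

```bash
python3 -c "
from h import *
to(465.5,-114,26,1.610)"
```

```text
pos [ 467.8 -110.4   26.7] yaw 1.6072 tilt [-0.0002 -0.0015] tool d [-3.5 -2.4  0.7] F [ 0.2 -3.3 -1.3] op 39.0 t 12.5 ('rz', np.float64(-0.003))
```

In the tool's units: 3 mm is 0.0038.

```bash
for i in 1; do :; done; python3 inch.py '[[0.0038,0,0,0,0,0],[0.0038,0,0,0,0,0]]'|grep -E 'pos|^force';python3 inch.py '[[0.0038,0,0,0,0,0],[0.0038,0,0,0,0,0]]'|grep -E 'pos|^force';python3 inch.py '[[0.0019,0,0,0,0,0],[0.0019,0,0,0,0,0]]'|grep -E 'pos|^force';python3 inch.py '[[0.0019,0,0,0,0,0],[0.0019,0,0,0,0,0]]'|grep -E 'pos|^force'; python3 inch.py '[[0.0019,0,0,0,0,0],[0.0019,0,0,0,0,0]]'|grep -E 'pos|^force'
```

```text
position: [467.6, -103.5, 26.7]
force: [0.3, -3.7, -2.0]
position: [467.3, -96.9, 26.7]
force: [-0.0, -3.5, -1.3]
position: [467.2, -93.9, 26.7]
force: [0.9, -3.3, -1.9]
position: [467.1, -91.1, 26.7]
force: [0.7, -3.8, -2.5]
position: [467.1, -88.0, 26.7]
force: [-0.7, -5.1, -3.7]
```

In the tool's units: 1 mm is 0.0013.

```bash
python3 inch.py '[[0.0013,0,0,0,0,0],[0.0013,0,0,0,0,0]]'|grep -E 'pos|^force';python3 inch.py '[[0.0013,0,0,0,0,0],[0.0013,0,0,0,0,0]]'|grep -E 'pos|^force'
```

```text
position: [467.0, -86.0, 26.7]
force: [-0.2, -3.8, -2.5]
position: [466.9, -84.1, 26.7]
force: [0.0, -2.3, -3.1]
```

In the tool's units: 1 mm is 0.0013.

```bash
python3 inch.py '[[0.0013,0,0,0,0,0],[0.0013,0,0,0,0,0]]'|grep -E 'pos|^force';python3 inch.py '[[0.0013,0,0,0,0,0],[0.0013,0,0,0,0,0]]'|grep -E 'pos|^force'
```

```text
position: [466.9, -82.1, 26.7]
force: [-0.1, -3.9, -3.8]
position: [466.9, -80.1, 26.7]
force: [0.1, -3.3, -3.2]
```

In the tool's units: 1 mm is 0.0013.

```bash
python3 inch.py '[[0.0013,0,0,0,0,0],[0.0013,0,0,0,0,0]]'|grep -E 'pos|^force';python3 inch.py '[[0.0013,0,0,0,0,0],[0.0013,0,0,0,0,0]]'|grep -E 'pos|^force'
```

```text
position: [466.8, -78.1, 26.7]
force: [0.7, -3.8, -3.6]
position: [466.7, -76.1, 26.7]
force: [-0.2, -2.4, -3.3]
```

In the tool's units: 1 mm is 0.0013.

```bash
python3 inch.py '[[0.0013,0,0,0,0,0],[0.0013,0,0,0,0,0]]'|grep -E 'pos|^force';python3 inch.py '[[0.0013,0,0,0,0,0],[0.0013,0,0,0,0,0]]'|grep -E 'pos|^force'
```

```text
position: [466.6, -74.1, 26.7]
force: [0.0, -3.3, -3.4]
position: [466.6, -72.1, 26.7]
force: [-0.5, -3.8, -3.5]
```

In the tool's units: 1 mm is 0.0013.

```bash
python3 inch.py '[[0.0013,0,0,0,0,0],[0.0013,0,0,0,0,0]]'|grep -E 'pos|^force';python3 inch.py '[[0.0013,0,0,0,0,0],[0.0013,0,0,0,0,0]]'|grep -E 'pos|^force'
```

```text
position: [466.5, -70.1, 26.7]
force: [0.6, -3.0, -3.2]
position: [466.4, -68.1, 26.7]
force: [0.8, -2.6, -3.3]
```

In the tool's units: 1 mm is 0.0013.

```bash
python3 inch.py '[[0.0013,0,0,0,0,0],[0.0013,0,0,0,0,0]]'|grep -E 'pos|^force';python3 inch.py '[[0.0013,0,0,0,0,0],[0.0013,0,0,0,0,0]]'|grep -E 'pos|^force'
```

```text
position: [466.3, -66.2, 26.7]
force: [-0.1, -2.9, -4.1]
position: [466.2, -64.1, 26.7]
force: [0.1, -4.0, -4.0]
```

In the tool's units: 1 mm is 0.0013.

```bash
python3 inch.py '[[0.0013,0,0,0,0,0],[0.0013,0,0,0,0,0]]'|grep -E 'pos|^force';python3 inch.py '[[0.0013,0,0,0,0,0],[0.0013,0,0,0,0,0]]'|grep -E 'pos|^force'
```

```text
position: [466.2, -62.1, 26.7]
force: [-0.5, -3.2, -3.4]
position: [466.1, -60.1, 26.7]
force: [0.3, -2.5, -3.6]
```

In the tool's units: 1 mm is 0.0013.

```bash
python3 inch.py '[[0.0013,0,0,0,0,0],[0.0013,0,0,0,0,0]]'|grep -E 'pos|^force';python3 inch.py '[[0.0013,0,0,0,0,0],[0.0013,0,0,0,0,0]]'|grep -E 'pos|^force'
```

```text
position: [466.0, -58.2, 26.7]
force: [0.5, -3.4, -3.7]
position: [465.9, -56.8, 26.7]
force: [0.2, -4.8, -3.4]
```

In the tool's units: 1 mm is 0.0013.

```bash
python3 inch.py '[[0.0013,0,0,0,0,0],[0.0013,0,0,0,0,0]]'|grep -E 'pos|^force'
```

```text
position: [465.7, -55.7, 26.7]
force: [-0.4, -7.6, -5.2]
```

In the tool's units: 1 mm is 0.0013, 0.5 mm is 0.0006.

```bash
python3 inch.py '[[0,0,0,0,0,0],[0,0,0,0,0,0]]'|grep -E 'pos|^force'; python3 inch.py '[[0.0013,0,0,0,0,0],[0.0006,0,0,0,0,0]]'|grep -E 'pos|^force'
```

```text
position: [465.7, -55.6, 26.7]
force: [0.5, -5.0, -3.9]
position: [465.6, -54.8, 26.7]
force: [0.3, -7.8, -4.2]
```

In the tool's units: 1 mm is 0.0013.

```bash
python3 inch.py '[[0.0013,0,0,0,0,0],[0.0013,0,0,0,0,0]]'|grep -E 'pos|^force'; python3 - <<'E'
from h import *
c=cam('side'); s=c['pixels'][165:315,230:370]; cv2.imwrite('pics/s5.png',cv2.resize(s,None,fx=4,fy=4,interpolation=cv2.INTER_CUBIC))
E
```

```text
position: [465.5, -53.2, 26.7]
force: [-0.2, -8.4, -3.9]
```

View pics/s5.png

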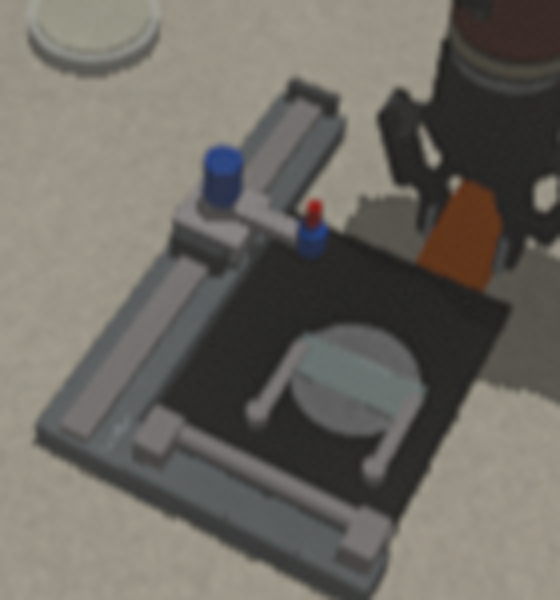

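The side view shows the wedge (460,240) under the open edge and the feeler at (313,225), with its stem raised, over the stage. The contact step in the push force came at y ≈ -57. I'll push slightly further, release and back off.

In the tool's units: 1 mm is 0.0013, 0.5 mm is 0.0006.

```bash
python3 inch.py '[[0.0013,0,0,0,0,0],[0.0006,0,0,0,0,0],[0,0,0,0,0,0]]'|grep -E 'pos|^force'; python3 inch.py '[[0,0,0,0,0,0],[0,0,0,0,0,0],[0,0,0,0,0,0],[0,0,0,0,0,0]]' 56; python3 - <<'E'
from h import *
to(465.5,-53,26)
c=cam('side'); s=c['pixels'][165:315,230:370]; cv2.imwrite('pics/s6.png',cv2.resize(s,None,fx=4,fy=4,interpolation=cv2.INTER_CUBIC))
E
```

```text
position: [465.4, -51.9, 26.7]
force: [-0.4, -8.8, -4.9]
clock: 18.25
position: [465.9, -48.1, 26.9]
eef_rot: [-2.177, -2.265, -0.002]
force: [0.3, 0.0, -0.2]
opening: 55.9
gripper_force: 0.0
pos [465.9 -48.1  26.9] yaw 1.6103 tilt [0.0007 0.0012] tool d [-4.8 -0.6  0.9] F [ 0.3  0.  -0.2] op 55.9 t 18.25
```

In the tool's units: -40 mm is -0.05, -30 mm is -0.0375.

```bash
python3 inch.py '[[-0.0038,0,-0.0125,0,0,0],[0,0,-0.0375,0,0,0],[0,0,-0.05,0,0,0],[0,0,-0.05,0,0,0],[-0.0375,0,-0.025,0,0,0],[-0.05,0,0,0,0,0],[-0.05,0,0,0,0,0],[-0.05,0,0,0,0,0]]'; python3 inch.py '[[-0.05,0,0,0,0,0],[-0.0375,0,0,0,0,0],[0,0,0,0,0,0]]' >/dev/null; python3 - <<'E'
from h import *
a=cv2.imread('pics/s5.png')
c=cam('side'); s=cv2.resize(c['pixels'][165:315,230:370],None,fx=4,fy=4,interpolation=cv2.INTER_CUBIC); cv2.imwrite('pics/s7.png',np.hstack([a[60:300,180:560],s[60:300,180:560]]))
t=cam('top')
for k in blobs(t,(5,120,50),(20,255,255),10):
    r=cv2.minAreaRect(k)
    if 260<r[0][0]<420: 
        b=cv2.boxPoints(r); print(r,[onz(t,*p,40).round(1)[:2] for p in b])
E
```

```text
clock: 19.1
position: [471.3, -203.8, 168.0]
eef_rot: [2.178, 2.263, 0.001]
force: [1.9, 0.1, 0.2]
opening: 56.3
gripper_force: 0.0
((306.3276672363281, 269.8984680175781), (15.808955192565918, 32.838253021240234), 86.8201675415039) [array([4.838e+02, 3.000e-01]), array([486.1, -81. ]), array([447.3, -81.6]), array([445.1,  -0.7])]
```

View pics/s7.png

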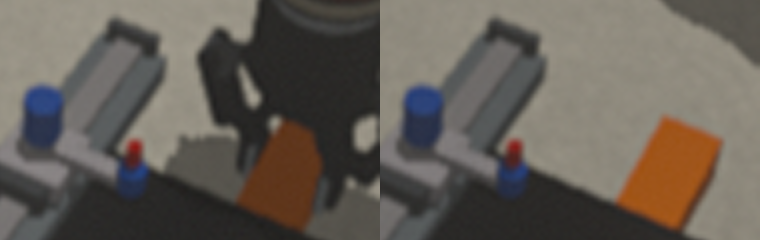

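The picture shows the wedge alone under the edge, flat, with its thick end at (690,130), and the feeler at (513,165) unchanged. The top view puts the thick end at y ≈ -81 mm, against a predicted -81 before release, so it stayed put. I'll hand in.

```bash
python3 -c "
from rig import env, optics, readout
print(env.job_done())"
```

```text
the job is handed in; nothing more can be done
None
```

I handed the job in at about 19.5 s of the 72 s allowed: the gauge is home against its stop, and the wedge lies under the stage's open edge, holding it against the red feeler at an estimated 5–7 N (inferred from the push force, not measured directly); no verdict was returned.

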